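# Dispense one paint cake and push it into the empty palette well

## Robot

A 6-joint arm with a two-finger parallel gripper is mounted at the origin on a cart in front of the work surface, level with it; the furniture and walls round the work are solid. World frame = base frame: x ahead of the robot, y to its left, z up, the work surface at z = 0. Lengths are in mm, angles in rad, forces in N, time in s.
With the tool pointing down it reaches from about 350 to 975 mm from the base axis. Payload 4.9 kg.
Tool frame: the origin (TCP) lies at the very end of the fingers, on their centre line; the grasp point (between the pads) lies 19 mm behind it (robot.tcp_to_grasp is the distance from the TCP to the grasp point, in mm); z points along the fingers, y is the line along which they close (so a half turn about z gives the same grasp; the last joint's range is limited). The gripper opens to 85 mm and grips with 20 to 120 N. Pads are 22 mm wide; open, the fingers measure 114 mm over their backs; the gripper's body (76 mm by 85 mm) begins 54 mm behind the grasp point. The pads swing forward as they close: fully open they stand 13 mm farther back than shut.
Start: joints at [1.067, 0.053, 1.613, -0, 1.476, -0.119], TCP at [234.597, 579.28, 231.304] pointing down, gripper open.
Joint ranges: [-3.01, 3.01], [-1.01, 2.22], [0.06, 2.58], [-1.02, 4.17], [0.09, 2.62], [-3.14, 3.14]. Speed limits (rad/s): [2.57, 2.57, 3.14, 3.14, 3.14, 3.14].

## Interface

Orientations are given as a 3x3 rotation matrix whose columns are the frame's x, y, z axes.
In Python, from rig import get_state, viewer, workorder, robot gives the robot as it stands.
- The arm moves only by the tool apply_moves, never from a script. Its argument "moves" is a list of rows, each an object of numbers: "claw": the opening in per cent of the stroke, from 0 (shut) to 100 (fully open); "dx", "dy", "dz": the shift along the tool's x, y, z in m; "turn": the turn about the tool's z in degrees. A call has 1 to 20 rows; each row shifts and turns the commanded pose from where the row before left it, along the tool's axes as they then stand; what a row does not reach is not made up. A row lasts 1/10 s, in which the tool goes at most 50 mm and 8.59 degrees, less where a joint would pass 70% of its speed; a pose out of reach is approached as far as the arm can. A call is refused whole if a number of a shift passes 0.05 or a number of a turn 8.59, either way. A call with a gripper value outside its range is refused whole. The fingers move at their own pace and stop on an object; "force" is the grip in N (left out, the last holds). Time passes only in rows, so rows that do not move let the fingers close. It gives the time, the measured TCP pose, the force, the opening and the grip force at its end, in the units of the state.
- get_state(): the state, without advancing time (a new reading comes with each control period).
- viewer.snapshot(name): name is "side" or "top"; returns (picture, depth): 384x512x3 uint8, red, green, blue; 384x512 float32, mm along the optical axis (not along the pixel's ray), 0 where there is no reading.
- viewer.camera_model(name): a dict with "fx", "fy", "cx", "cy" (pixels), "rvec" (rotation vector, rad) and "tvec" (3), from world to camera coordinates, as OpenCV has them. Camera axes: x right, y down, z forward; pixel columns grow to the right and rows downward; lengths in mm; the calibration is good to about 2 mm. A picture is of the moment at which its call begins. camera_model takes no time and is no camera call.
- workorder.finish_job(): hands the job in; it is judged then, once.
The state is a dict: "time": time; "qpos": joint angles; "joint_vel": joint speeds; "tau": joint torques, N m; "eef_pos": TCP position; "tcp_rot": TCP orientation; "contact_force": force on the tool from outside, world axes, zero at the start; "moment": the same for the moment, N m; "finger_gap": finger opening in mm; "grip_force": force on a finger pad.
Only numpy, scipy, OpenCV 4.12 (cv2) and the standard library are available. Lean on these libraries where they do the work, as an engineer would, in place of code of your own. Each camera call takes 0.05 s, during which the arm holds its last target. There are 200 camera calls.

## Task

Press the dispenser's black plunger knob fully down once and let it spring back up, so that a single paint cake comes out onto the deck in front of the magazine. Then push that cake sideways along the deck with the fingertips until it drops flat into the one empty palette well. Do not lift or carry any cake, eject no second one, and leave the bottle, cup, tubes and brush around the work where they are.

Things in the scene. Friction and masses are not known exactly. Their poses are not given: they have to be found in the camera images.
- dispenser: Fixed plywood stand with paint-cake dispenser, 234 mm wide (y), 192 mm deep (x), deck 18 mm above the table. Origin on the table below the magazine's axis; +x from the outlet to the plunger (away from the robot), +y left. The magazine is a cage of rails, 55 mm across, top 70 mm above the table. Behind it a bell crank makes the plunger's stroke drive a blade that pushes the lowest cake out to -x.
- plunger (a joint): Plunger travel in m, straight down: 0 = up (at rest), 0.030 = fully pressed, a hard stop. Return spring: 2.6 N at the start, 6.5 N at the end of the stroke, plus light damping. Let go, it is up again within about half a second, the blade with it, and the next cake drops to the magazine's bottom. Only the full stroke clears the cake from the magazine.
- plunger_top (a point): Centre of the top face of the plunger's black round knob (37 mm across, 12 mm thick), 141 mm above the table at rest, at x = +77 mm, y = 0 in the dispenser's frame; it moves down with the knob.
- outlet (a point): Point on the deck where the centre of an ejected cake comes to lie (or up to 5 mm nearer the front lip), 45.5 mm in front (-x) of the magazine's axis. A lane runs through it along the dispenser's y: from x = -70 mm (front lip) to x = -22 mm (back fence), both 6 mm high, for y = -56 to +56 mm; the palettes carry it on, flush, at both ends.
- stack (a point): Point on the deck on the magazine's axis: the centre of the underside of the lowest cake in the stack.
- cake_0: Lowest of the three brick-red paint cakes in the magazine, the one that is ejected: a flat round disc 40 mm across, 14 mm thick, 25 to 50 g, sliding easily (friction about 0.4). Origin at the centre of its underside, z up.
- cake_1: Middle cake of the stack, same size; it must stay in the magazine.
- cake_2: Top cake of the stack, same size; it must stay in the magazine.
- palette_open: Fixed white palette strip 108 x 56 x 12 mm with two round wells in a row along x, docked at one end of the lane (left or right), its top flush with the deck. Its front (-x) well is empty, the rear one holds a fixed cake that stands 6 mm proud. Origin at the centre of its underside, axes as the dispenser's.
- empty_well (a point): Centre of the floor of the empty well: 46 mm across, 8 mm deep, so a cake seated in it stands 6 mm proud of the deck. It lies 86 mm to one side (+y or -y in the dispenser's frame) of the lane's middle, 47 mm in front of the magazine's axis.
- palette_full: The same palette strip docked at the lane's other end, with fixed cakes in both wells, 6 mm proud; in front of the outlet 66 mm of deck lie free between the middle of the lane and the nearest edge of its front cake.
- dipper: Dark metal cup, 45 mm across, 26 mm high, on the table behind the left palette: a bystander.
- rear_tube: Small paint tube, 32 x 87 x 17 mm, on the table behind the right palette: a bystander.
- glaze_bottle: Small dark red bottle with a black cap, 37 mm across, 86 mm high, on the table left of the stand: a bystander.
- front_tube: Small paint tube, 34 x 103 x 17 mm, at the table's front left of the stand: a bystander.
- brush: Paint brush, about 165 mm long, at the table's front, far left: a bystander.
Not all that is in view belongs to the job. What is shaped like the cake_2 but green, pink or white is not meant.

How it is judged:
By the outcome, as a careful person would: the job done as asked, in the order asked, and still so for the second after the job is handed in, with the robot touching nothing.
It also fails if it takes over 42 s, if anything falls off the work surface, if the arm or the gripper's body presses on something with over 40 N, if the wrist force passes 120 N, or if a joint passes its speed limit or range.

## Working session

There is one attempt and no reset: what is moved stays moved. The work goes in short steps, Python scripts to look and compute and a tool call to move; the robot and the scene stay as the last step left them, time stands still between calls to the robot, and variables do not carry over. Pictures are saved under pics/ and viewed, at most 10 in all, crops included, and the job is handed in when it is done.

Besides the shell and the picture viewer there is one more tool, called as name(argument=value, ...) on one line, values as JSON. apply_moves: Moves the arm, as the interface text tells. Its arguments: {"type":"object","properties":{"moves":{"type":"array"},"force":{"type":"number"}},"required":["moves"]}

```bash
ls; mkdir -p pics
cat > h.py <<'E'
import numpy as np,cv2
from rig import get_state,viewer,workorder,robot
def cam(n):
    m=viewer.camera_model(n);K=np.array([[m['fx'],0,m['cx']],[0,m['fy'],m['cy']],[0,0,1]]);R=cv2.Rodrigues(np.array(m['rvec'],float))[0]
    return K,R,np.array(m['tvec'],float).ravel()
def ray(n,u,v,z):
    K,R,t=cam(n);d=R.T@np.linalg.inv(K)@[u,v,1];c=-R.T@t
    return c+d*(z-c[2])/d[2]
def dep(n,u,v,D):
    K,R,t=cam(n);return R.T@(np.linalg.inv(K)@[u,v,1]*D[int(v),int(u)]-t)
def proj(n,P):
    K,R,t=cam(n);p=K@(R@np.array(P,float)+t);return p[:2]/p[2]
E
python3 - <<'E'
from h import *
for n in('side','top'):
    p,d=viewer.snapshot(n);cv2.imwrite(f'pics/{n}0.png',cv2.resize(p[:,:,::-1],(800,600)));np.savez(f'{n}0.npz',p=p,d=d)
    K,R,t=cam(n);print(n,-R.T@t,R[2],K[0,0])
print(get_state())
E
```

```text
pics
side [ 610.82178842 -793.78605429  616.97851688] [-0.01398149  0.83406721 -0.55148564] 355.80035832164333
top [ 507.88460717   -9.77878116 1115.99853333] [ 0.1039193   0.0104524  -0.99453081] 379.27910632141544
{'time': 0.1, 'qpos': array([ 1.06699686e+00,  5.32798549e-02,  1.61412895e+00, -4.68883666e-06,
        1.47603240e+00, -1.19000214e-01]), 'joint_vel': array([ 0.00099379,  0.00019392, -0.00201826, -0.00036259,  0.00127683,
       -0.00121131]), 'tau': array([ 5.91390744e-04, -3.94897449e+01, -3.71365821e+01, -8.08914024e-05,
        3.91437105e-03, -6.92543409e-07]), 'eef_pos': array([234.33660612, 578.80136082, 230.20935543]), 'tcp_rot': array([[-9.26873878e-01,  3.75371849e-01, -8.88310640e-04],
       [ 3.75372839e-01,  9.26872485e-01, -1.62112809e-03],
       [ 2.14824843e-04, -1.83602896e-03, -9.99998291e-01]]), 'contact_force': array([ 0.44985013, -0.96641187, -0.10250493]), 'moment': array([0.00901478, 0.01681474, 0.03830996]), 'grip_force': 0.0, 'finger_gap': 85.36395732471053}
```

View pics/side0.png

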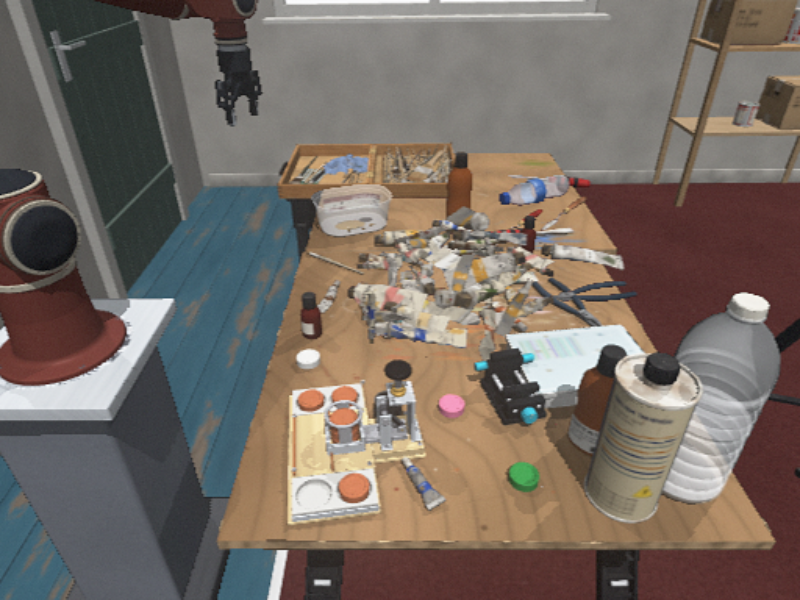

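View pics/top0.png

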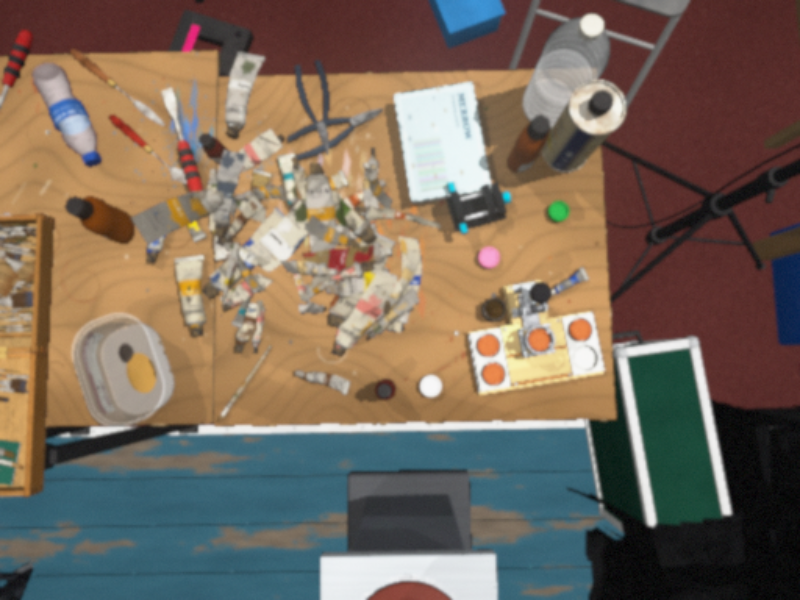

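Side view: knob at about (398,370), empty well at (313,493), in the picture as shown. Top view: knob (540,293), magazine (538,341), empty well (584,357), full palette on the left (487,345)/(492,374). So the empty well is on the -y side.

```bash
cat > m.py <<'E'
from h import *
s=np.load('side0.npz');t=np.load('top0.npz')
def cents(p,box,kind):
    h=cv2.cvtColor(p,cv2.COLOR_RGB2HSV)
    m=cv2.inRange(h,(2,130,110),(14,255,255)) if kind=='o' else cv2.inRange(h,(0,0,0),(180,255,55))
    x0,y0,x1,y1=box;k=np.zeros_like(m);k[y0:y1,x0:x1]=m[y0:y1,x0:x1]
    n,l,st,c=cv2.connectedComponentsWithStats(k)
    return [(c[i],st[i]) for i in range(1,n) if st[i,4]>25]
print('top orange')
for c,st in cents(t['p'],(295,195,395,255),'o'): print(c.round(1),st,ray('top',*c,24).round(1),dep('top',*c,t['d']).round(1))
print('side orange')
for c,st in cents(s['p'],(180,235,250,330),'o'): print(c.round(1),st,ray('side',*c,24).round(1),dep('side',*c,s['d']).round(1))
print('knob')
for n,d,b in(('top',t,(335,175,360,200)),('side',s,(240,225,270,250))):
  for c,st in cents(d['p'],b,'k'): print(n,c.round(1),st,ray(n,*c,141).round(1),dep(n,*c,d['d']).round(1))
# top-face height map of stand from top depth
K,R,tt=cam('top')
for u,v in((374,229),(355,228),(330,228),(365,240)): print('pt',dep('top',u,v,t['d']).round(1))
a=t['p'][165:260,290:395];cv2.imwrite('pics/tc.png',cv2.resize(a[:,:,::-1],(735,595) ,interpolation=cv2.INTER_CUBIC) if 0 else cv2.resize(a[:,:,::-1],None,fx=6,fy=6,interpolation=cv2.INTER_CUBIC))
a=s['p'][215:340,170:290];b=cv2.resize(a[:,:,::-1],None,fx=4.7,fy=4.7,interpolation=cv2.INTER_CUBIC);cv2.imwrite('pics/sc.png',b)
E
python3 m.py
```

```text
top orange
[371.  210.7] [365 205  13  12 133] [ 552.3 -324.5   24. ] [ 552.3 -324.    25.5]
[344.8 217.1] [339 211  13  13 138] [ 535.5 -248.8   24. ] [ 534.6 -241.2   59.1]
[312.  220.7] [306 215  13  12 130] [ 527.  -154.5   24. ] [ 527.  -154.4   24.4]
[315.2 238.9] [309 233  13  13 133] [ 475.2 -162.    24. ] [ 475.2 -162.    23.7]
side orange
[220.2 252. ] [213 247  16  10 116] [ 526.1 -153.3   24. ] [ 526.  -152.9   23.6]
[198.6 256.1] [191 250  16  13 172] [ 475.5 -167.3   24. ] [ 475.3 -166.    22.8]
[219.4 266.3] [211 261  18  11 139] [ 528.  -201.3   24. ] [ 532.9 -236.2   59. ]
[188. 283.] [188 268   1  31  31] [ 463.2 -251.9   24. ] [ 463.7 -253.7   25.9]
[226.2 312. ] [217 303  19  19 283] [ 552.1 -328.7   24. ] [ 552.1 -328.6   23.9]
knob
top [342.7 189. ] [340 184   8  10  29] [ 604.8 -220.9  141. ] [ 604.6 -220.5  142.8]
side [253.4 239.7] [247 234  16   9  29] [ 607.5 -243.5  141. ] [ 607.5 -243.8  141.3]
pt [ 499.8 -334.1   11.1]
pt [ 503.8 -277.8   18.6]
pt [ 505.2 -205.4   23.3]
pt [ 468.7 -308.     6.1]
```

View pics/tc.png

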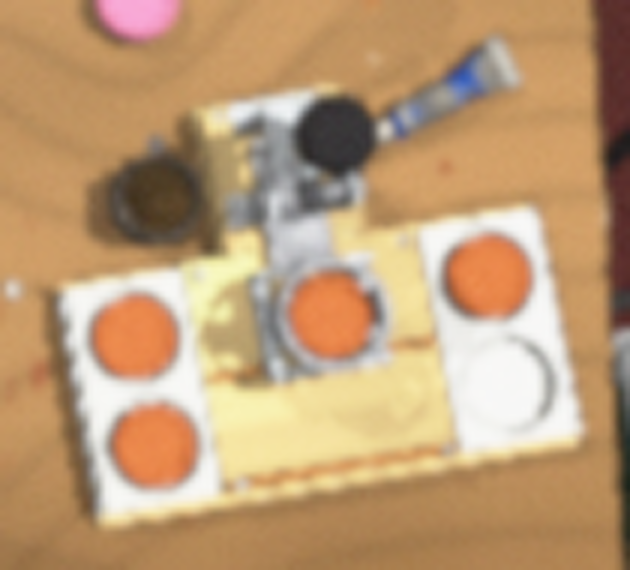

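View pics/sc.png

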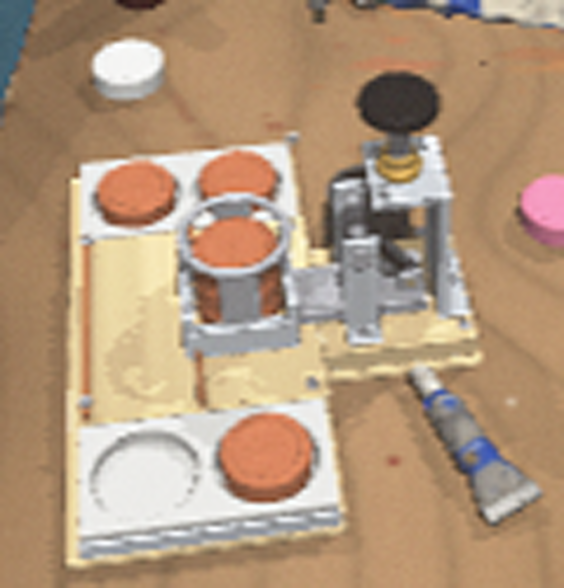

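The crops show the knob at (337,134) in the top crop and (399,103) in the side crop, and the empty well at (507,384) in the top crop. Next I fit the dispenser frame and check it against the knob.

```bash
cat >> h.py <<'E'
yaw=np.arctan2(25.3,170)
xd=np.array([np.cos(yaw),np.sin(yaw),0]);yd=np.array([-xd[1],xd[0],0])
O=np.array([539.6,-240,0.])-5.3*xd   # rear wells' midpoint lies 5.3 mm behind the axis
def toD(p): p=np.array(p,float)-O; return np.array([p@xd,p@yd,p[2]]).round(1)
E
python3 - <<'E'
from h import *
print(np.degrees(yaw),O)
a=ray('top',290+337/6,165+134/6,141);b=ray('side',170+399/4.7,215+103/4.7,141);print('knob',a,b,toD(a),toD(b))
def ln(n,u,v):
    K,R,t=cam(n);d=R.T@np.linalg.inv(K)@[u,v,1];return -R.T@t,d/np.linalg.norm(d)
def tri(p,q):
    (c1,d1),(c2,d2)=ln('top',*p),ln('side',*q);s=np.linalg.lstsq(np.c_[d1,-d2],c2-c1,rcond=None)[0]
    return (c1+s[0]*d1+c2+s[1]*d2)/2
print('knob tri',tri((290+337/6,165+134/6),(170+399/4.7,215+103/4.7)))
w=tri((290+510/6,165+384/6),(170+146/4.7,215+478/4.7));print('well rim tri',w,toD(w))
for n,c in(('top',(290+510/6,165+384/6)),('side',(170+146/4.7,215+478/4.7))): print(n,toD(ray(n,*c,18)))
print('axis check',toD([534.6,-241.2,59]),'start',toD(get_state()['eef_pos']))
E
```

```text
8.464830739300657 [ 534.35773605 -240.78017222    0.        ]
knob [ 608.9272191 -230.0100888  141.       ] [ 610.48473463 -234.98545498  141.        ] [ 75.3  -0.3 141. ] [ 76.2  -5.5 141. ]
knob tri [ 609.89651573 -230.80258441  137.34907139]
well rim tri [ 500.73199055 -334.96493936   17.36326577] [-47.1 -88.2  17.4]
top [-48.  -88.1  18. ]
side [-46.2 -88.7  18. ]
axis check [ 0.2 -0.5 59. ] start [-176.1  854.8  230.2]
```

apply_moves(moves=[{"claw": 0,"turn": -7.63},{"claw": 0,"turn": -7.63},{"claw": 0,"turn": -7.63},{"claw": 0,"turn": -7.63},{"dx": -0.011,"dy": -0.038},{"dx": -0.011,"dy": -0.038},{"dx": -0.011,"dy": -0.038},{"dx": -0.011,"dy": -0.038},{"dx": -0.011,"dy": -0.038},{"dx": -0.011,"dy": -0.038},{"dx": -0.011,"dy": -0.038},{"dx": -0.011,"dy": -0.038},{"dx": -0.011,"dy": -0.038},{"dx": -0.011,"dy": -0.038},{"dx": -0.011,"dy": -0.038},{"dx": -0.011,"dy": -0.038},{"dx": -0.011,"dy": -0.038},{"dx": -0.011,"dy": -0.038},{"dx": -0.011,"dy": -0.038},{"dx": -0.011,"dy": -0.038}])

```text
validation failed for argument at $.mo...
```

```bash
python3 -c "
from h import *
s=get_state();print(s['time'],toD(s['eef_pos']),s['tcp_rot'].round(3),xd,s['finger_gap'])"
```

```text
0.1 [-176.1  854.8  230.2] [[-0.927  0.375 -0.001]
 [ 0.375  0.927 -0.002]
 [ 0.    -0.002 -1.   ]] [0.98910641 0.14720231 0.        ] 85.36395732471053
```

The call was refused, probably because every row needs all five keys.

apply_moves(moves=[{"claw": 0,"dx": 0,"dy": 0,"dz": 0,"turn": -7.63},{"claw": 0,"dx": 0,"dy": 0,"dz": 0,"turn": -7.63},{"claw": 0,"dx": 0,"dy": 0,"dz": 0,"turn": -7.63},{"claw": 0,"dx": 0,"dy": 0,"dz": 0,"turn": -7.63},{"claw": 0,"dx": -0.011,"dy": -0.038,"dz": 0,"turn": 0},{"claw": 0,"dx": -0.011,"dy": -0.038,"dz": 0,"turn": 0},{"claw": 0,"dx": -0.011,"dy": -0.038,"dz": 0,"turn": 0},{"claw": 0,"dx": -0.011,"dy": -0.038,"dz": 0,"turn": 0},{"claw": 0,"dx": -0.011,"dy": -0.038,"dz": 0,"turn": 0},{"claw": 0,"dx": -0.011,"dy": -0.038,"dz": 0,"turn": 0},{"claw": 0,"dx": -0.011,"dy": -0.038,"dz": 0,"turn": 0},{"claw": 0,"dx": -0.011,"dy": -0.038,"dz": 0,"turn": 0},{"claw": 0,"dx": -0.011,"dy": -0.038,"dz": 0,"turn": 0},{"claw": 0,"dx": -0.011,"dy": -0.038,"dz": 0,"turn": 0}])

```text
time: 1.5
eef_pos: [399.5, 218.1, 230.9]
tcp_rot: [[-0.989, -0.148, -0.0], [-0.148, 0.989, -0.0], [0.0, -0.0, -1.0]]
contact_force: [0.6, 0.0, 0.1]
finger_gap: 0.2
grip_force: 0.0
```

```bash
python3 -c "
from h import *
s=get_state();print(s['time'],toD(s['eef_pos']),s['tcp_rot'].round(3),xd,s['finger_gap'])"
```

```text
1.5 [-65.9 473.7 230.9] [[-0.989 -0.148 -0.   ]
 [-0.148  0.989 -0.   ]
 [ 0.    -0.    -1.   ]] [0.98910641 0.14720231 0.        ] 0.1900803233249459
```

apply_moves(moves=[{"claw": 0,"dx": -0.0118,"dy": -0.0395,"dz": 0,"turn": 0},{"claw": 0,"dx": -0.0118,"dy": -0.0395,"dz": 0,"turn": 0},{"claw": 0,"dx": -0.0118,"dy": -0.0395,"dz": 0,"turn": 0},{"claw": 0,"dx": -0.0118,"dy": -0.0395,"dz": 0,"turn": 0},{"claw": 0,"dx": -0.0118,"dy": -0.0395,"dz": 0,"turn": 0},{"claw": 0,"dx": -0.0118,"dy": -0.0395,"dz": 0,"turn": 0},{"claw": 0,"dx": -0.0118,"dy": -0.0395,"dz": 0,"turn": 0},{"claw": 0,"dx": -0.0118,"dy": -0.0395,"dz": 0,"turn": 0},{"claw": 0,"dx": -0.0118,"dy": -0.0395,"dz": 0,"turn": 0},{"claw": 0,"dx": -0.0118,"dy": -0.0395,"dz": 0,"turn": 0},{"claw": 0,"dx": -0.0118,"dy": -0.0395,"dz": 0,"turn": 0},{"claw": 0,"dx": -0.0118,"dy": -0.0395,"dz": 0,"turn": 0},{"claw": 0,"dx": 0,"dy": 0,"dz": 0.03,"turn": 0},{"claw": 0,"dx": 0,"dy": 0,"dz": 0.03,"turn": 0},{"claw": 0,"dx": 0,"dy": 0,"dz": 0,"turn": 0},{"claw": 0,"dx": 0,"dy": 0,"dz": 0,"turn": 0}])

```text
time: 3.1
eef_pos: [608.7, -228.0, 170.5]
tcp_rot: [[-0.989, -0.147, -0.002], [-0.147, 0.989, 0.001], [0.002, 0.001, -1.0]]
contact_force: [0.0, 0.4, 0.7]
finger_gap: 0.3
grip_force: 0.0
```

```bash
python3 -c "
from h import *
s=get_state();print(s['time'],toD(s['eef_pos']),s['contact_force'])
a,_=viewer.snapshot('side');b,_=viewer.snapshot('top')
f=lambda a,k:cv2.resize(a[:,:,::-1],None,fx=k,fy=k,interpolation=cv2.INTER_CUBIC)
c=np.hstack([f(a[170:320,180:280],4),f(b[160:260,300:400],4*1.0)[:,:400] if 0 else cv2.resize(b[165:260,320:383][:,:,::-1],(398,600),interpolation=cv2.INTER_CUBIC)]);cv2.imwrite('pics/a.png',c)"
```

```text
3.1 [ 75.4   1.7 170.5] [0.02569422 0.41458505 0.68767672]
```

View pics/a.png

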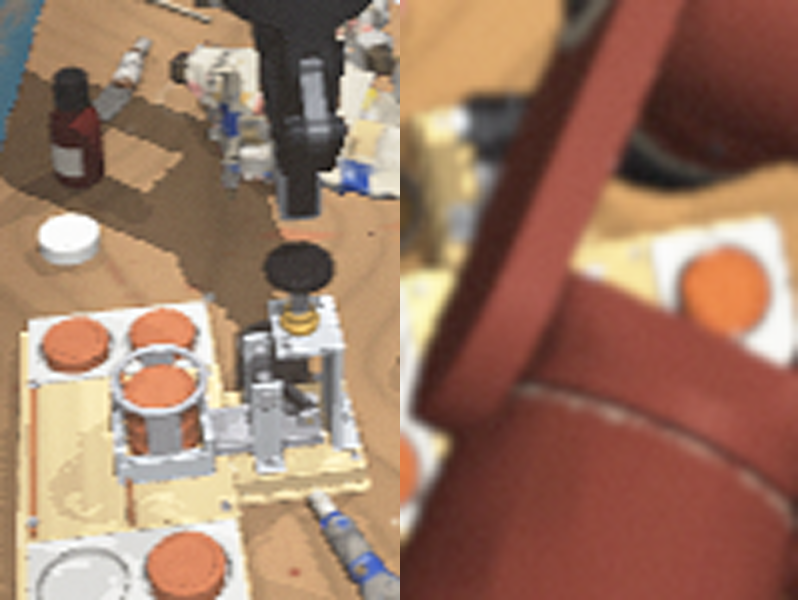

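Tip (299,217) stands right above the knob (299,268). Now the press, slowly.

apply_moves(moves=[{"claw": 0,"dx": -0.001,"dy": -0.0025,"dz": 0.013,"turn": 0},{"claw": 0,"dx": 0,"dy": 0,"dz": 0.012,"turn": 0},{"claw": 0,"dx": 0,"dy": 0,"dz": 0.005,"turn": 0},{"claw": 0,"dx": 0,"dy": 0,"dz": 0.005,"turn": 0},{"claw": 0,"dx": 0,"dy": 0,"dz": 0.005,"turn": 0},{"claw": 0,"dx": 0,"dy": 0,"dz": 0.005,"turn": 0},{"claw": 0,"dx": 0,"dy": 0,"dz": 0.005,"turn": 0},{"claw": 0,"dx": 0,"dy": 0,"dz": 0.005,"turn": 0},{"claw": 0,"dx": 0,"dy": 0,"dz": 0.004,"turn": 0},{"claw": 0,"dx": 0,"dy": 0,"dz": 0,"turn": 0},{"claw": 0,"dx": 0,"dy": 0,"dz": 0,"turn": 0},{"claw": 0,"dx": 0,"dy": 0,"dz": 0,"turn": 0}])

```text
time: 4.4
eef_pos: [610.4, -230.5, 113.0]
tcp_rot: [[-0.989, -0.147, -0.001], [-0.147, 0.989, 0.0], [0.001, 0.001, -1.0]]
contact_force: [-4.4, 1.0, 6.7]
finger_gap: 0.0
grip_force: 2.8
```

apply_moves(moves=[{"claw": 0,"dx": 0,"dy": 0,"dz": 0.001,"turn": 0},{"claw": 0,"dx": 0,"dy": 0,"dz": 0.001,"turn": 0},{"claw": 0,"dx": 0,"dy": 0,"dz": 0.001,"turn": 0},{"claw": 0,"dx": 0,"dy": 0,"dz": 0,"turn": 0},{"claw": 0,"dx": 0,"dy": 0,"dz": 0,"turn": 0}])

```text
time: 4.9
eef_pos: [610.5, -230.5, 111.0]
tcp_rot: [[-0.989, -0.147, -0.001], [-0.147, 0.989, 0.0], [0.001, 0.0, -1.0]]
contact_force: [-5.3, 2.7, 9.3]
finger_gap: 0.3
grip_force: 4.7
```

apply_moves(moves=[{"claw": 0,"dx": 0,"dy": 0,"dz": 0.001,"turn": 0},{"claw": 0,"dx": 0,"dy": 0,"dz": 0.001,"turn": 0},{"claw": 0,"dx": 0,"dy": 0,"dz": 0,"turn": 0},{"claw": 0,"dx": 0,"dy": 0,"dz": 0,"turn": 0}])

```text
time: 5.3
eef_pos: [610.6, -230.6, 110.9]
tcp_rot: [[-0.989, -0.148, -0.001], [-0.148, 0.989, 0.0], [0.001, 0.0, -1.0]]
contact_force: [-10.1, 4.1, 17.0]
finger_gap: 0.1
grip_force: 8.4
```

The force step shows the hard stop. Next: release, rise, and go above the start of the push.

apply_moves(moves=[{"claw": 0,"dx": 0,"dy": 0,"dz": -0.02,"turn": 0},{"claw": 0,"dx": 0,"dy": 0,"dz": -0.03,"turn": 0},{"claw": 0,"dx": 0,"dy": 0,"dz": -0.03,"turn": 0},{"claw": 0,"dx": 0,"dy": 0,"dz": -0.01,"turn": 0},{"claw": 0,"dx": 0.031,"dy": 0.0107,"dz": 0,"turn": 0},{"claw": 0,"dx": 0.031,"dy": 0.0107,"dz": 0,"turn": 0},{"claw": 0,"dx": 0.031,"dy": 0.0107,"dz": 0,"turn": 0},{"claw": 0,"dx": 0.031,"dy": 0.0107,"dz": 0,"turn": 0},{"claw": 0,"dx": 0,"dy": 0,"dz": 0,"turn": 0},{"claw": 0,"dx": 0,"dy": 0,"dz": 0,"turn": 0}])

```text
time: 6.3
eef_pos: [481.3, -206.5, 196.5]
tcp_rot: [[-0.989, -0.147, 0.0], [-0.147, 0.989, 0.0], [-0.0, 0.0, -1.0]]
contact_force: [0.9, -0.3, 0.2]
finger_gap: 0.1
grip_force: 0.0
```

```bash
python3 -c "
from h import *
s=get_state();print(s['time'],toD(s['eef_pos']),s['contact_force'])
a,d=viewer.snapshot('side')
cv2.imwrite('pics/b.png',cv2.resize(a[170:345,170:290][:,:,::-1],None,fx=3.4,fy=3.4,interpolation=cv2.INTER_CUBIC))"
```

```text
6.3 [-47.4  41.7 196.5] [ 0.88206231 -0.32801475  0.16437673]
```

View pics/b.png

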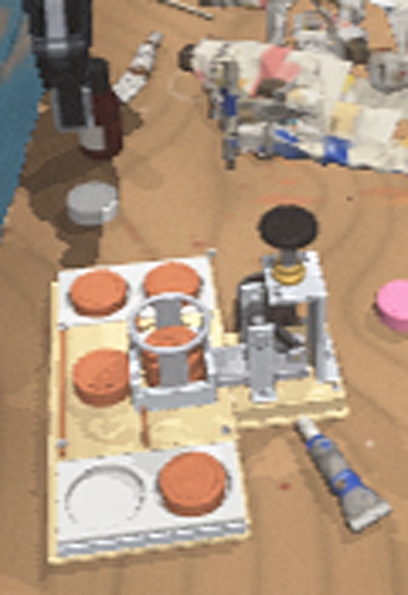

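The plunger is back up. One cake lies in the lane at crop (102,377), and two remain in the magazine.

```bash
python3 -c "
from h import *
print(toD(ray('side',170+103/3.4,170+371/3.4,32)), toD(ray('side',170+98/3.4,170+289/3.4,24)))"
```

```text
[-44.5  -0.8  32. ] [-46.8  85.   24. ]
```

apply_moves(moves=[{"claw": 0,"dx": 0,"dy": 0,"dz": 0.025,"turn": 0},{"claw": 0,"dx": 0,"dy": 0,"dz": 0.025,"turn": 0},{"claw": 0,"dx": 0,"dy": 0,"dz": 0.025,"turn": 0},{"claw": 0,"dx": 0,"dy": 0,"dz": 0.025,"turn": 0},{"claw": 0,"dx": 0,"dy": 0,"dz": 0.025,"turn": 0},{"claw": 0,"dx": 0,"dy": 0,"dz": 0.02,"turn": 0},{"claw": 0,"dx": 0,"dy": 0,"dz": 0.015,"turn": 0},{"claw": 0,"dx": 0,"dy": 0,"dz": 0.005,"turn": 0},{"claw": 0,"dx": 0,"dy": 0,"dz": 0.005,"turn": 0},{"claw": 0,"dx": 0,"dy": 0,"dz": 0.003,"turn": 0},{"claw": 0,"dx": 0,"dy": 0,"dz": 0,"turn": 0},{"claw": 0,"dx": 0,"dy": 0,"dz": 0,"turn": 0}])

```text
time: 7.55
eef_pos: [482.3, -206.9, 25.1]
tcp_rot: [[-0.989, -0.147, 0.001], [-0.147, 0.989, -0.001], [-0.001, -0.001, -1.0]]
contact_force: [-0.1, -0.0, -0.2]
finger_gap: -0.4
grip_force: 0.0
```

```bash
python3 -c "
from h import *
s=get_state();print(s['time'],toD(s['eef_pos']),s['contact_force'])
a,d=viewer.snapshot('side')
cv2.imwrite('pics/c.png',cv2.resize(a[170:345,170:290][:,:,::-1],None,fx=3.4,fy=3.4,interpolation=cv2.INTER_CUBIC))"
```

```text
7.55 [-46.6  41.2  25.1] [-0.08980313 -0.03163466 -0.18126679]
```

View pics/c.png

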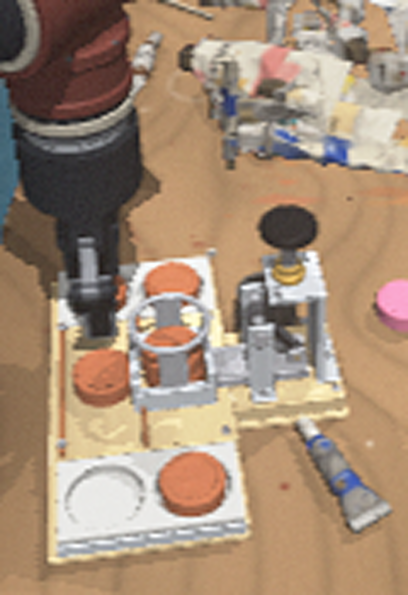

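Fingertips are behind the cake at crop (97,335) and nothing is touching. Next: lower 2.5 mm and push.

apply_moves(moves=[{"claw": 0,"dx": 0.0015,"dy": 0,"dz": 0.0025,"turn": 0},{"claw": 0,"dx": 0,"dy": -0.005,"dz": 0,"turn": 0},{"claw": 0,"dx": 0,"dy": -0.005,"dz": 0,"turn": 0},{"claw": 0,"dx": 0,"dy": -0.005,"dz": 0,"turn": 0},{"claw": 0,"dx": 0,"dy": -0.005,"dz": 0,"turn": 0},{"claw": 0,"dx": 0,"dy": -0.005,"dz": 0,"turn": 0},{"claw": 0,"dx": 0,"dy": -0.005,"dz": 0,"turn": 0},{"claw": 0,"dx": 0,"dy": -0.005,"dz": 0,"turn": 0},{"claw": 0,"dx": 0,"dy": -0.005,"dz": 0,"turn": 0},{"claw": 0,"dx": 0,"dy": -0.005,"dz": 0,"turn": 0},{"claw": 0,"dx": 0,"dy": -0.005,"dz": 0,"turn": 0},{"claw": 0,"dx": 0,"dy": -0.005,"dz": 0,"turn": 0},{"claw": 0,"dx": 0,"dy": -0.005,"dz": 0,"turn": 0},{"claw": 0,"dx": 0,"dy": 0,"dz": 0,"turn": 0}])

```text
time: 9.0
eef_pos: [489.3, -266.9, 22.0]
tcp_rot: [[-0.989, -0.147, 0.0], [-0.147, 0.989, -0.001], [-0.0, -0.001, -1.0]]
contact_force: [0.3, 0.0, 0.1]
finger_gap: -0.0
grip_force: 0.0
```

```bash
python3 -c "
from h import *
s=get_state();print(s['time'],toD(s['eef_pos']),s['contact_force'])
a,d=viewer.snapshot('side')
cv2.imwrite('pics/d.png',cv2.resize(a[170:345,170:290][:,:,::-1],None,fx=3.4,fy=3.4,interpolation=cv2.INTER_CUBIC))"
```

```text
9.0 [-48.5 -19.2  22. ] [0.27924414 0.03141949 0.14513815]
```

View pics/d.png

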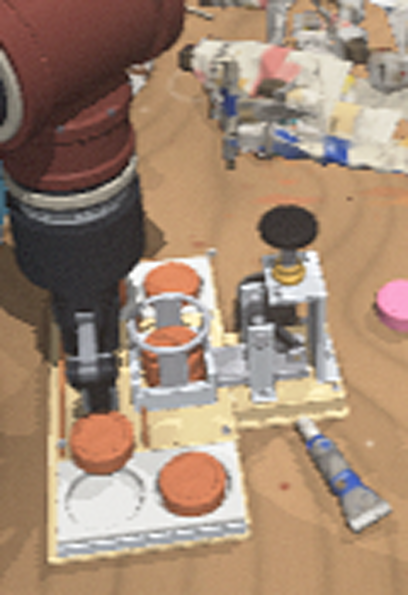

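The cake (top at crop (102,436)) is in contact and just short of the well at (105,497). I push on.

apply_moves(moves=[{"claw": 0,"dx": 0,"dy": -0.004,"dz": 0,"turn": 0},{"claw": 0,"dx": 0,"dy": -0.004,"dz": 0,"turn": 0},{"claw": 0,"dx": 0,"dy": -0.004,"dz": 0,"turn": 0},{"claw": 0,"dx": 0,"dy": -0.004,"dz": 0,"turn": 0},{"claw": 0,"dx": 0,"dy": -0.004,"dz": 0,"turn": 0},{"claw": 0,"dx": 0,"dy": -0.004,"dz": 0,"turn": 0},{"claw": 0,"dx": 0,"dy": -0.004,"dz": 0,"turn": 0},{"claw": 0,"dx": 0,"dy": 0,"dz": 0,"turn": 0},{"claw": 0,"dx": 0,"dy": 0,"dz": 0,"turn": 0}])

```text
time: 9.95
eef_pos: [493.1, -294.0, 21.8]
tcp_rot: [[-0.989, -0.147, -0.0], [-0.147, 0.989, 0.0], [0.0, 0.0, -1.0]]
contact_force: [0.1, -0.2, 0.2]
finger_gap: -0.1
grip_force: 0.0
```

```bash
python3 -c "
from h import *
s=get_state();print(s['time'],toD(s['eef_pos']),s['contact_force'])
print('cake before',toD(ray('side',200,170+436/3.4,32)))
a,d=viewer.snapshot('side')
cv2.imwrite('pics/e.png',cv2.resize(a[170:345,170:290][:,:,::-1],None,fx=3.4,fy=3.4,interpolation=cv2.INTER_CUBIC))
h=cv2.cvtColor(a,cv2.COLOR_RGB2HSV);m=cv2.inRange(h,(2,130,110),(14,255,255))
v,u=np.nonzero(m[290:335,188:215]);P=np.array([toD(dep('side',x+188,y+290,d)) for x,y in zip(u,v)]);print(len(P),np.percentile(P,[5,25,50,75,95],axis=0))"
```

```text
9.95 [-48.6 -46.5  21.8] [ 0.09671692 -0.23899938  0.16655703]
cake before [-46.3 -53.6  32. ]
326 [[-63.475 -98.45   19.925]
 [-55.275 -91.75   25.4  ]
 [-47.2   -83.35   27.7  ]
 [-39.3   -74.125  30.1  ]
 [-30.925 -56.95   32.95 ]]
```

View pics/e.png

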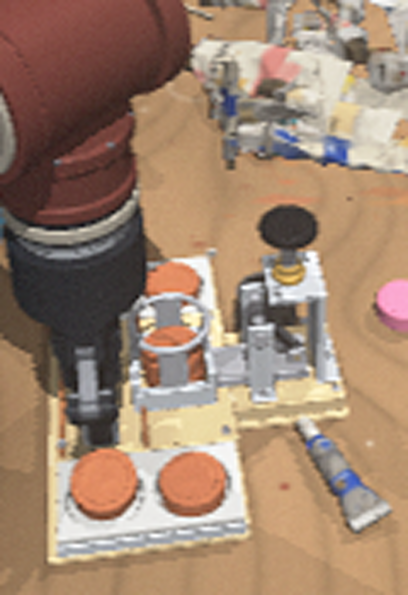

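The cake is tilted: its leading edge is in the well and its rear is still on the deck. I push a few more millimetres.

apply_moves(moves=[{"claw": 0,"dx": 0,"dy": -0.002,"dz": 0,"turn": 0},{"claw": 0,"dx": 0,"dy": -0.002,"dz": 0,"turn": 0},{"claw": 0,"dx": 0,"dy": -0.001,"dz": 0,"turn": 0},{"claw": 0,"dx": 0,"dy": 0,"dz": 0,"turn": 0},{"claw": 0,"dx": 0,"dy": 0,"dz": 0,"turn": 0}])

```text
time: 10.5
eef_pos: [493.9, -298.8, 21.8]
tcp_rot: [[-0.989, -0.147, 0.0], [-0.147, 0.989, 0.0], [-0.0, -0.0, -1.0]]
contact_force: [0.4, -0.4, -0.5]
finger_gap: 0.0
grip_force: 0.0
```

```bash
cat > c.py <<'E'
from h import *
s=get_state();print(s['time'],toD(s['eef_pos']),s['contact_force'])
a,d=viewer.snapshot('side')
h=cv2.cvtColor(a,cv2.COLOR_RGB2HSV);m=cv2.inRange(h,(2,130,110),(14,255,255))
v,u=np.nonzero(m[290:335,190:215]);P=np.array([toD(dep('side',x+190,y+290,d)) for x,y in zip(u,v)])
P=P[(abs(P[:,0]+47)<16)&(P[:,1]>-104)];A=np.c_[P[:,:2]-[-47,-86],np.ones(len(P))];
print(len(P),'plane slope x,y, height',np.linalg.lstsq(A,P[:,2],rcond=None)[0],np.percentile(P,[5,50,95],axis=0))
E
python3 c.py
```

```text
10.5 [-48.6 -51.5  21.8] [ 0.35459712 -0.42076719 -0.45833763]
272 plane slope x,y, height [-1.32401668e-02  3.06565004e-01  2.70221809e+01] [[ -60.27  -100.5     18.955]
 [ -46.6    -86.6     27.2  ]
 [ -33.355  -69.955   32.19 ]]
```

Still tilted, so I push 2 mm more.

apply_moves(moves=[{"claw": 0,"dx": 0,"dy": -0.001,"dz": 0,"turn": 0},{"claw": 0,"dx": 0,"dy": -0.001,"dz": 0,"turn": 0},{"claw": 0,"dx": 0,"dy": 0,"dz": 0,"turn": 0},{"claw": 0,"dx": 0,"dy": 0,"dz": 0,"turn": 0}])

```text
time: 10.95
eef_pos: [494.2, -300.8, 21.8]
tcp_rot: [[-0.989, -0.147, 0.0], [-0.147, 0.989, -0.0], [-0.0, -0.0, -1.0]]
contact_force: [0.1, -0.5, -0.5]
finger_gap: 0.1
grip_force: 0.0
```

```bash
python3 c.py
```

```text
10.95 [-48.5 -53.5  21.8] [ 0.075757   -0.49280669 -0.46243856]
268 plane slope x,y, height [-1.34840594e-02  1.08658203e-01  2.32742663e+01] [[ -60.06  -102.1     16.2  ]
 [ -47.     -88.2     24.   ]
 [ -33.135  -69.77    25.9  ]]
```

Height is now about 24 mm. I back off along the lane and look.

apply_moves(moves=[{"claw": 0,"dx": 0,"dy": 0.005,"dz": 0,"turn": 0},{"claw": 0,"dx": 0,"dy": 0.01,"dz": 0,"turn": 0},{"claw": 0,"dx": 0,"dy": 0.01,"dz": 0,"turn": 0},{"claw": 0,"dx": 0,"dy": 0,"dz": 0,"turn": 0},{"claw": 0,"dx": 0,"dy": 0,"dz": 0,"turn": 0}])

```text
time: 11.5
eef_pos: [490.5, -275.5, 21.8]
tcp_rot: [[-0.989, -0.148, -0.0], [-0.148, 0.989, -0.0], [0.0, -0.0, -1.0]]
contact_force: [0.8, 0.0, -0.4]
finger_gap: 0.1
grip_force: 0.0
```

```bash
python3 c.py; python3 -c "
from h import *
a,d=viewer.snapshot('side')
cv2.imwrite('pics/f.png',cv2.resize(a[270:345,180:250][:,:,::-1],None,fx=8,fy=8,interpolation=cv2.INTER_CUBIC))
h=cv2.cvtColor(a,cv2.COLOR_RGB2HSV);m=cv2.inRange(h,(2,130,110),(14,255,255))
for x0,x1,c in((190,215,-86),(216,240,-86)):
  v,u=np.nonzero(m[290:335,x0:x1]);P=np.array([toD(dep('side',x+x0,y+290,d)) for x,y in zip(u,v)])
  for lo in range(-106,-62,5):
    q=P[(P[:,1]>=lo)&(P[:,1]<lo+5)]; print(lo,len(q),np.round(np.median(q[:,2]),1) if len(q) else '',end=' | ')
  print()
"
```

```text
11.5 [-48.5 -27.9  21.8] [ 8.22484731e-01  2.27375096e-04 -3.71138561e-01]
270 plane slope x,y, height [-1.60034020e-02  1.00412863e-01  2.32192897e+01] [[ -59.965 -101.81    16.6  ]
 [ -46.95   -87.4     23.9  ]
 [ -33.145  -69.6     25.9  ]]
-106 29 19.8 | -101 49 22.6 | -96 44 23.8 | -91 38 24.0 | -86 40 24.3 | -81 34 24.0 | -76 36 24.1 | -71 20 24.7 | -66 3 24.9 | 
-106 47 21.6 | -101 43 24.0 | -96 45 24.4 | -91 35 24.5 | -86 36 24.8 | -81 32 24.1 | -76 28 24.6 | -71 13 24.5 | -66 0  |
```

View pics/f.png

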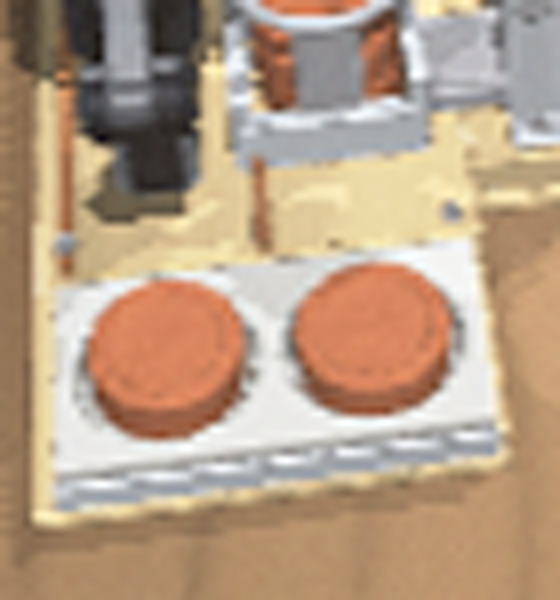

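The cake at (167,355) sits flat at 24 mm, like the fixed cake beside it. I raise the arm clear and hand in.

apply_moves(moves=[{"claw": 0,"dx": 0,"dy": 0,"dz": -0.015,"turn": 0},{"claw": 0,"dx": 0,"dy": 0,"dz": -0.03,"turn": 0},{"claw": 0,"dx": 0,"dy": 0,"dz": -0.03,"turn": 0},{"claw": 0,"dx": 0,"dy": 0,"dz": -0.03,"turn": 0},{"claw": 0,"dx": 0,"dy": 0,"dz": -0.03,"turn": 0},{"claw": 0,"dx": 0,"dy": 0,"dz": -0.03,"turn": 0},{"claw": 0,"dx": 0,"dy": 0,"dz": 0,"turn": 0},{"claw": 0,"dx": 0,"dy": 0,"dz": 0,"turn": 0},{"claw": 0,"dx": 0,"dy": 0,"dz": 0,"turn": 0}])

```text
time: 12.5
eef_pos: [489.9, -275.7, 185.8]
tcp_rot: [[-0.989, -0.147, -0.002], [-0.147, 0.989, 0.001], [0.001, 0.001, -1.0]]
contact_force: [-0.6, 0.5, 0.2]
finger_gap: -0.2
grip_force: 0.0
```

```bash
python3 c.py; python3 -c "
from h import *
print(workorder.finish_job())"
```

```text
12.5 [-49.1 -28.  185.8] [-0.59183244  0.51951158  0.15543116]
268 plane slope x,y, height [-1.23202812e-02  1.20862478e-01  2.34450413e+01] [[ -60.125 -102.3     16.07 ]
 [ -47.1    -88.2     24.1  ]
 [ -33.135  -69.74    26.1  ]]
the job is handed in; nothing more can be done
None
```

The job is handed in at about 12.5 s of the 42 s allowed: one full press ejected one cake, it now lies flat in the empty well, the other two cakes are still in the magazine, and the arm is clear.

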